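# Open the latched gate of the specimen bay

## Robot

A 7-joint arm with a two-finger parallel gripper is mounted at the origin on the work surface. World frame = base frame: x ahead of the robot, y to its left, z up, the work surface at z = 0. Lengths are in m, angles in rad, forces in N, time in s.
With the tool pointing down it reaches from about 0.425 to 0.925 m from the base axis. Payload 6.8 kg.
Tool frame: the origin (TCP) lies between the finger pads; the fingertips stand r.tip_extent ahead of it and the grasp point (between the pads) lies 5 mm behind it (r.tip_extent is the distance from the TCP to the fingertips, in m); y points along the fingers, x is the direction in which the jaws open and shut, and the axes are right-handed (so a half turn about y gives the same grasp; the last joint's range is limited). The gripper opens to 85 mm and grips with 20 to 120 N. Pads are 22 mm wide; open, the fingers measure 114 mm over their backs; the gripper's body (76 mm by 85 mm) begins 54 mm behind the grasp point. The pads swing forward as they close: fully open they stand 13 mm farther back than shut.
Start: joints at [1.114, 0.477, 0.022, 1.555, -0.011, 1.109, -0.083], TCP at [0.231, -0.634, 0.245] pointing down, gripper open.
Joint ranges: [-2.96, 2.96], [-0.34, 2.1], [-1.41, 1.46], [0.24, 2.44], [-1.37, 4.51], [0.17, 1.92], [-2.96, 2.96]. Speed limits (rad/s): [2.39, 2.39, 3.14, 3.14, 3.14, 3.14, 3.14].

## Interface

Orientations are given as a rotation vector (axis times angle).
In Python, from bench import r gives the robot as it stands.
- The arm moves only by the tool send_rows, never from a script. Its argument "plan" is a list of rows, each a list of 5 numbers: the shift along the tool's x, y, z in cm, then the turn about the tool's y in degrees, then the opening, from 0 (shut) to 1 (fully open). In form: [[dx, dy, dz, spin, grip], ...]. A call has 1 to 12 rows; each row shifts and turns the commanded pose from where the row before left it, along the tool's axes as they then stand; what a row does not reach is not made up. A row lasts 1/8 s, in which the tool goes at most 62.5 mm and 10.7 degrees, less where a joint would pass 70% of its speed; a pose out of reach is approached as far as the arm can. A call is refused whole if a number of a shift passes 6.25 or a number of a turn 10.7, either way. A call with a gripper value outside its range is refused whole. The fingers move at their own pace and stop on an object; "force" is the grip in N (left out, the last holds). Time passes only in rows, so rows that do not move let the fingers close. It gives the time, the measured TCP pose, the force and the opening at its end, in the units of the state.
- r.get_obs(): the state, without advancing time (a new reading comes with each control period).
- r.grab_frame(name): name is "scene" or "top" or "wrist"; returns a dict with "image" (384x512x3 uint8, red, green, blue), "camera_matrix" (3x3 intrinsics, pixels), "D" ([k1, k2, p1, p2, k3] as OpenCV has them; the pictures are not rectified), "cam_to_world" (4x4, takes a point from camera to world coordinates). Camera axes: x right, y down, z forward; pixel columns grow to the right and rows downward; lengths in m; the calibration is good to about 2 mm. A picture is of the moment at which its call begins. There is no depth.
- r.hand_in(): hands the job in, once; it reports no verdict.
Trained networks look in the newest picture that a camera, given by its name, has taken for a name from the list of things; names that differ only in an ending like _2 or _b are one class to them, and where a whole thing is asked for, a point or a joint stands for the part that bears it (a point fixed in the world has none). Each returns a list of dicts, best first, with "p" (0 to 1); they miss things now and then, are a little off and sometimes report something else, mostly with a low value. They report only what shows in the picture. A call takes as long as a camera call.
- r.recognise(camera, target): "rect" ([left, top, right, bottom] in pixels, round what is visible of it).
The state is a dict: "clock": time; "joints": joint angles; "qvel": joint speeds; "tau": joint torques, N m; "tcp_pos": TCP position; "orientation": TCP orientation; "contact_force": force on the tool from outside, world axes, zero at the start; "moment": the same for the moment, N m; "grip_width": finger opening in m.
Only numpy, scipy, OpenCV 4.12 (cv2) and the standard library are available. Lean on these libraries where they do the work, as an engineer would, in place of code of your own. Each camera call takes 0.05 s, during which the arm holds its last target.

## Task

Open the gate of the clear-walled specimen bay on the bench: press the orange thumb lever down so that the steel latch bar lifts out of its catch, push the gate inward and swing it all the way back against its stop, then let go, leaving it standing wide open with the bar dropped back down. Leave the dish, the vial, the slide box and the reagent bottle where they stand.

Things in the scene. Friction and masses are not known exactly. Their poses are not given: they have to be found in the camera images.
- bay: The fixed specimen bay: white base 250 (x) by 310 (y) by 5 mm, clear walls on oak posts, open on top, at most 105 mm high. Origin: centre of the base's underside. x points from the gate wall inward, y left as seen from outside the gate, z up. Gate wall at x = -125 mm: gate from y = +130 (hinge) to -55, oak latch post to -85, then a fixed clear panel.
- gate (a joint): Gate angle in rad: 0 shut, 1.5 wide open at its stop. Clear pane in an oak frame, 185 mm wide, 12 mm thick, top at 105 mm. It swings only inward (free end to the bay's +x, counter-clockwise from above); 0.06 N m of hinge friction keeps it where it is left. With the latch bar in its catch it cannot open.
- latch (a joint): Angle of the latch rocker in rad: 0 bar lying in its catch, growing as the thumb lever is pressed, 0.5 at its stop. The bar clears the catch above about 0.3 and falls back by its own weight when released. Less than 2 N on the lever lifts it.
- thumb (a point): Centre of the top of the orange thumb lever, a flat tab standing 50 mm out from the gate's outer face, 40 mm wide along the gate, 5 mm thick. Top 96 mm above the bench at rest; 100 mm from the hinge along the gate, 50 mm from the latch pivot, 35 mm out from the gate's mid-plane. Goes down about 24 mm at full press, travels with the gate. Axes as the bay's when shut.
- gate_hinge (a point): Point on the gate's upright hinge axis, at the gate's top edge, 105 mm above the bench, in the gate's mid-plane. The gate extends from it along this point's -y; its -x side is the outer face with the latch.
- dish_mid (a point): Centre of a covered clear dish with a green disc, 92 mm across and 17 mm high, loose in the bay's far right corner, clear of the gate's swing.
- vial_mid (a point): Centre of an amber vial, 32 mm across and 65 mm high, loose in the bay just behind the fixed front panel, clear of the gate's swing by about 1 cm or more.
- slidebox_mid (a point): Centre of a blue slide box, 85 x 45 x 36 mm, loose on the bench left of the bay.
- reagent_mid (a point): Centre of an amber reagent bottle, 48 mm across and 100 mm high, loose on the bench right of the bay.
- latch_pivot (a point): Pivot of the latch rocker on the gate's outer face, 150 mm from the hinge and 90 mm above the bench, axis square to the gate. The 10 mm square steel bar runs 68 mm from it, away from the hinge, into an open-topped notch in the latch post, whose walls stand 12 mm above the bar's underside. The thumb lever is on the hinge side.

How it is judged:
By the outcome, as a careful person would: the job done as asked, in the order asked, and still so for the second after the job is handed in, with the robot touching nothing.
It also fails if it takes over 35 s, if anything falls off the work surface, if the arm or the gripper's body presses on something with over 40 N, if the wrist force passes 120 N, or if a joint passes its speed limit or range.

## Working session

There is one attempt and no reset: what is moved stays moved. The work goes in short steps, Python scripts to look and compute and a tool call to move; the robot and the scene stay as the last step left them, time stands still between calls to the robot, and variables do not carry over. Pictures are saved under pics/ and viewed, and the job is handed in when it is done.

Besides the shell and the picture viewer there is one more tool, called after ">>>" as name(argument=value, ...) on one line, values as JSON. send_rows: Moves the arm, as the interface text tells. Its arguments: {"type":"object","properties":{"plan":{"type":"array","items":{"type":"array","items":{"type":"number"}}},"force":{"type":"number"}},"required":["plan"]}

```bash
ls; mkdir -p pics; python3 - <<'E'
from bench import r
import cv2
print(r.get_obs(), r.tip_extent)
for n in ["scene","top","wrist"]:
    f=r.grab_frame(n)
    cv2.imwrite(f"pics/{n}0.png",f["image"][:,:,::-1])
    print(n,f["camera_matrix"],f["D"],f["cam_to_world"])
    for t in ["bay","gate","thumb","gate_hinge","latch_pivot","dish_mid","vial_mid","slidebox_mid","reagent_mid"]:
        try: print(t,[(([round(v) for v in d["rect"]]),round(d["p"],2)) for d in r.recognise(n,t)[:2]])
        except Exception as e: print(t,e)
E
```

```text
pics
{'clock': 0.0, 'joints': array([ 1.11389856,  0.47778706,  0.02231254,  1.55641383, -0.01149666,
        1.10931355, -0.08309308]), 'qvel': array([-0.00041639,  0.00047085,  0.0009385 , -0.00104281,  0.00019716,
       -0.00041768,  0.00147032]), 'tau': array([ 1.47706771e-03, -5.96447289e+01,  1.60873018e+00, -2.81191063e+01,
        1.25535109e-02,  9.49322392e-03,  9.22406429e-06]), 'tcp_pos': array([ 0.23050889, -0.63383402,  0.2443498 ]), 'orientation': array([-1.35333105,  0.94963412, -0.94709374]), 'contact_force': array([0.18913863, 0.9086486 , 0.35986064]), 'moment': array([0.0347766 , 0.00424179, 0.03014504]), 'grip_width': 0.08573084477223625} 0.014
scene [[351.20026207   0.         254.22229667]
 [  0.         351.20026207 188.88030742]
 [  0.           0.           1.        ]] [-0.00353703  0.          0.          0.          0.        ] [[-0.34159603  0.76196381 -0.55020297  1.01891346]
 [ 0.9398264   0.27307213 -0.20532401  0.17732049]
 [-0.00620437 -0.58723315 -0.80939405  0.62492848]
 [ 0.          0.          0.          1.        ]]
bay [([110, 116, 296, 268]
[... 1174 characters left out ...]
]
vial_mid [([340, 179, 356, 196], 0.59)]
slidebox_mid [([182, 173, 218, 215], 0.85)]
reagent_mid [([360, 146, 388, 164], 0.93)]
wrist [[286.86947238   0.         250.2405215 ]
 [  0.         286.86947238 188.68237691]
 [  0.           0.           1.        ]] [-0.01188786  0.          0.          0.          0.        ] [[ 3.40779288e-01 -8.90195448e-01 -3.02359954e-01  3.07949802e-01]
 [-9.40143320e-01 -3.22714638e-01 -1.09479677e-01 -6.06357198e-01]
 [-1.17672944e-04  3.21570097e-01 -9.46885769e-01  3.74206587e-01]
 [ 0.00000000e+00  0.00000000e+00  0.00000000e+00  1.00000000e+00]]
bay []
gate []
thumb []
gate_hinge []
latch_pivot []
dish_mid []
vial_mid []
slidebox_mid []
reagent_mid []
```

```bash
cd pics; python3 - <<'E'
import cv2
a=cv2.imread("top0.png");cv2.imwrite("top0z.png",cv2.resize(a[80:270,170:400],None,fx=3.4,fy=3.1,interpolation=cv2.INTER_CUBIC)[:600,:800])
a=cv2.imread("scene0.png");cv2.imwrite("scene0z.png",cv2.resize(a[90:290,80:346],None,fx=3,fy=3,interpolation=cv2.INTER_CUBIC))
E
```

```text
(no output)
```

View pics/top0z.png

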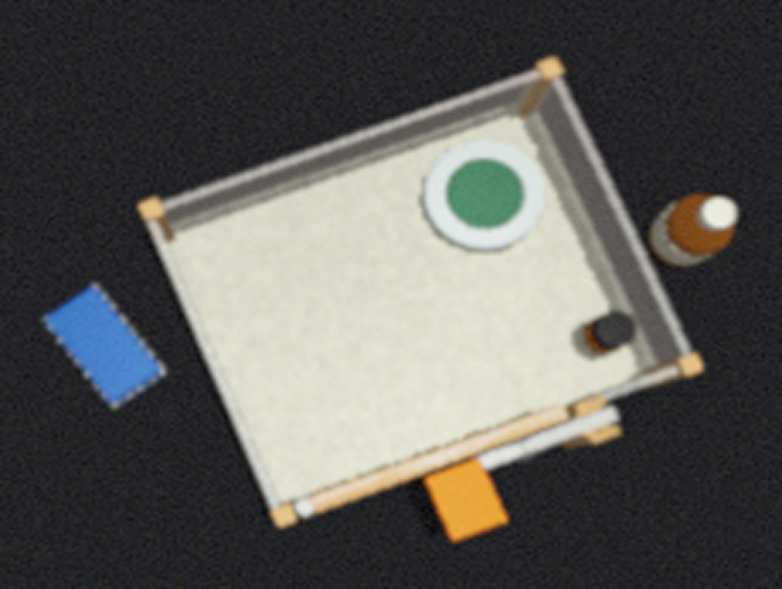

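View pics/scene0z.png

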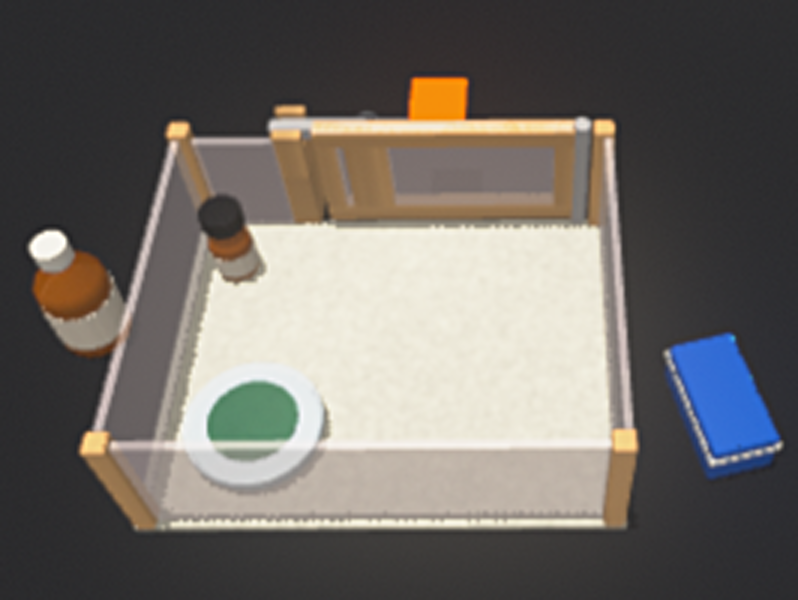

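View pics/top0.png

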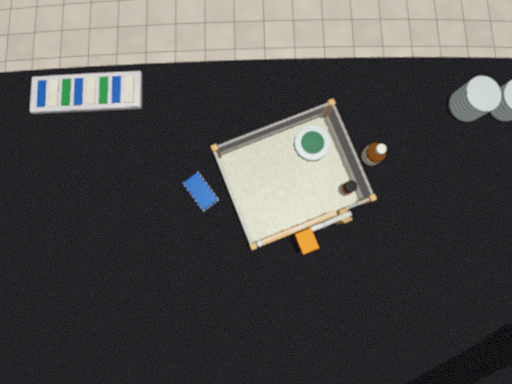

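Three views: the gate wall faces the robot. In top, the tab is near (307,241), the hinge post is at (253,246) and the right front post at (373,197). Next I'll triangulate the posts and tab.

```bash
cat > h.py <<'E'
import numpy as np, cv2
from scipy.spatial.transform import Rotation as R
def ray(f,p):
    n=cv2.undistortPoints(np.array([[p]],float),np.array(f["camera_matrix"]),np.array(f["D"]))[0,0]
    T=np.array(f["cam_to_world"]); d=T[:3,:3]@[n[0],n[1],1]; return T[:3,3],d/np.linalg.norm(d)
def tri(rs):
    A=sum(np.eye(3)-np.outer(d,d) for o,d in rs); b=sum((np.eye(3)-np.outer(d,d))@o for o,d in rs)
    x=np.linalg.solve(A,b); return x,[np.linalg.norm(np.cross(x-o,d))*1e3 for o,d in rs]
def atz(f,p,z):
    o,d=ray(f,p); return o+d*(z-o[2])/d[2]
def proj(f,X):
    T=np.linalg.inv(f["cam_to_world"]); return cv2.projectPoints(np.array(X,float).reshape(-1,3),cv2.Rodrigues(T[:3,:3])[0],T[:3,3],np.array(f["camera_matrix"]),np.array(f["D"]))[0][:,0]
E
python3 - <<'E'
from bench import r
from h import *
np.set_printoptions(precision=4,suppress=True)
T=r.grab_frame("top");S=r.grab_frame("scene")
pt={}
def orange(f):
    h=cv2.cvtColor(f["image"],cv2.COLOR_RGB2HSV); m=((h[...,0]>8)&(h[...,0]<20)&(h[...,1]>200)&(h[...,2]>150)).astype(np.uint8)
    n,l,s,c=cv2.connectedComponentsWithStats(m); i=1+np.argmax(s[1:,4]); print(s[i],c[i]); return c[i]
a=orange(T);b=orange(S)
P={"FL":((253.5,246.1),(281.7,133.3)),"FR":((372.9,197.1),(139.3,133.7)),"BR":((331.5,101.6),(111,237.7)),"BL":((214.4,147.1),(288,237)),"thumb":(a,b)}
for k,(p,q) in P.items():
    x,e=tri([ray(T,p),ray(S,q)]); pt[k]=x; print(k,x,np.round(e,1), atz(T,p,.1))
for a,b in ["FL FR".split(),"BL BR".split(),"FL BL".split(),"FR BR".split()]:
    v=pt[b]-pt[a]; print(a,b,np.linalg.norm(v[:2]),np.degrees(np.arctan2(v[1],v[0])))
E
```

```text
[299 246   5   8   9] [300.8889 249.1111]
[216 116  20  14 264] [225.6402 122.5   ]
FL [0.5093 0.0475 0.1007] [1.9 1.9] [0.5098 0.0457 0.1   ]
FR [ 0.6116 -0.2302  0.1027] [1.4 1.4] [ 0.6125 -0.2323  0.1   ]
BR [ 0.8403 -0.1471  0.1032] [1. 1.] [ 0.842  -0.1487  0.1   ]
BL [0.7391 0.1306 0.1038] [1.4 1.4] [0.7403 0.1297 0.1   ]
thumb [ 0.5025 -0.071   0.0868] [9.1 9.1] [ 0.4997 -0.0611  0.1   ]
FL FR 0.29594803309732265 -69.783892735572
BL BR 0.29562823910273517 -69.98248969782655
FL BL 0.2443455737581643 19.8807031719434
FR BR 0.24331921757795177 19.95501132305149
```

```bash
python3 - <<'E'
from bench import r
from h import *
np.set_printoptions(precision=4,suppress=True)
T=r.grab_frame("top");S=r.grab_frame("scene")
c=np.mean([[0.5093,.0475],[.6116,-.2302],[.8403,-.1471],[.7391,.1306]],0); yaw=np.radians(20)
ex=np.array([np.cos(yaw),np.sin(yaw),0]);ey=np.array([-ex[1],ex[0],0]);C=np.array([*c,0])
W=lambda x,y,z:C+ex*x+ey*y+[0,0,z]
h=W(-.125,.13,.105);print("bay",C,"hinge",h,"thumb",W(-.16,.03,.096),"open thumb~",W(-.025,.095,.09))
corn=[W(-x,y,.096) for x,y in [(.135,.05),(.135,.01),(.181,.01),(.181,.05)]]
def orange(f):
    H=cv2.cvtColor(f["image"],cv2.COLOR_RGB2HSV); m=((H[...,0]>10)&(H[...,0]<20)&(H[...,1]>190)&(H[...,2]>190)).astype(np.uint8)
    n,l,s,cc=cv2.connectedComponentsWithStats(m); i=1+np.argmax(s[1:,4]); print(s[i],cc[i]); return cc[i]
a=orange(T);b=orange(S);x,e=tri([ray(T,a),ray(S,b)]);print("thumb",x,e,"bayframe",(x-C)@ex,(x-C)@ey)
for n,f in (("top",T),("scene",S)):
    im=cv2.resize(f["image"][:,:,::-1].copy(),None,fx=4,fy=4,interpolation=cv2.INTER_CUBIC)
    def dl(pts,col):
        q=(proj(f,pts)*4+1.5).astype(int); cv2.polylines(im,[q.reshape(-1,1,2)],True,col,1)
    dl(corn,(255,0,0)); dl([W(-.125,.13,.105),W(-.125,-.055,.105)],(0,0,255)); dl([W(x,y,0) for x,y in [(.125,.155),(.125,-.155),(-.125,-.155),(-.125,.155)]],(0,255,0))
    dl([W(-.131,.13-.2,.105),W(-.131,.13-.218,.09)],(0,255,255))
    o=(900,700) if n=="top" else (500,380)
    cv2.imwrite(f"pics/{n}1.png",im[o[1]:o[1]+400,o[0]:o[0]+700])
E
```

```text
bay [ 0.6751 -0.0498  0.    ] hinge [0.5132 0.0296 0.105 ] thumb [ 0.5145 -0.0763  0.096 ] open thumb~ [0.6191 0.0309 0.09  ]
[296 229  23  25 192] [307.2292 240.6406]
[216 116  20  14 258] [225.4225 122.5543]
thumb [ 0.5178 -0.0752  0.0996] [np.float64(1.1434424045116218), np.float64(1.1434424045116107)] bayframe -0.15644547003086687 0.029927926054635436
```

View pics/top1.png

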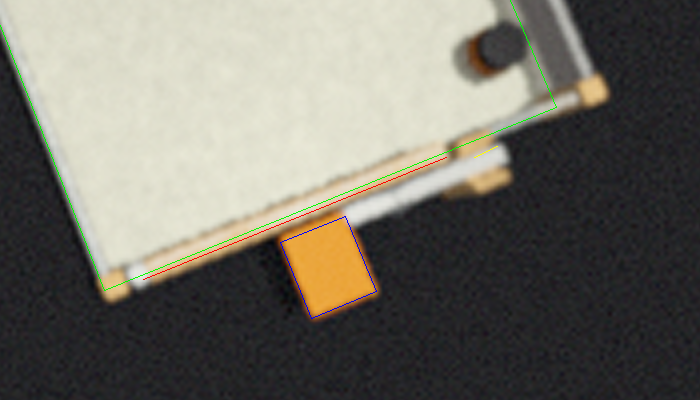

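View pics/scene1.png

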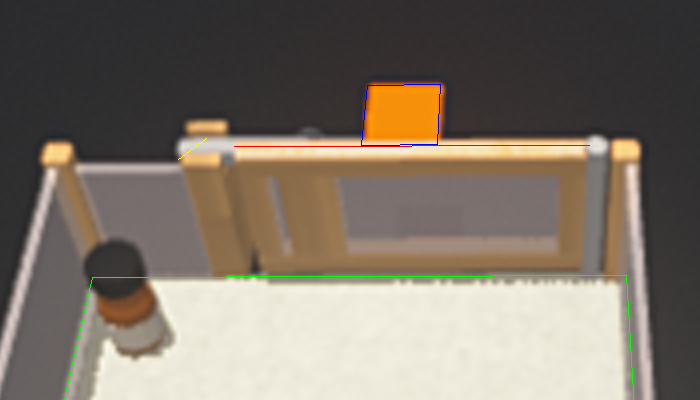

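```bash
cat > go.py <<'E'
from bench import r
from h import *
np.set_printoptions(precision=4,suppress=True)
C=np.array([.6779,-.0488,0]);ex=np.array([np.cos(np.radians(20)),np.sin(np.radians(20)),0]);ey=np.array([-ex[1],ex[0],0])
W=lambda x,y,z:C+ex*x+ey*y+np.array([0,0,z])
HG=W(-.125,.13,0)
def gp(along,out,th,z):  # point relative to gate at angle th: along from hinge, out from mid-plane on outer side
    c,s=np.cos(th),np.sin(th); a=-ey*c+ex*s; o=-ex*c-ey*s
    return HG+a*along+o*out+np.array([0,0,z])
def st(verbose=True):
    o=r.get_obs();M=R.from_rotvec(o["orientation"]).as_matrix()
    p=o["tcp_pos"]
    if verbose:
        print("t",o["clock"],"tcp",p,"F",o["contact_force"],"w",o["grip_width"],"ext",r.tip_extent,"j",o["joints"])
        print("tool x heading",np.degrees(np.arctan2(M[1,0],M[0,0])),"z heading",np.degrees(np.arctan2(M[1,2],M[0,2])),"y",M[:,1])
    return o,M,p
E
python3 - <<'E'
from go import *
o,M,p=st()
t=gp(.098,.030,0,.135);print(t,"tool shift cm",M.T@(t-p)*100, "bay rel",(p-HG)@ex)
E
```

```text
t 1.7 tcp [ 0.2307 -0.6344  0.2453] F [ 0.1926  0.4644 -0.3702] w 0.08556216012838508 ext 0.014 j [ 1.1139  0.477   0.0224  1.5554 -0.0115  1.1093 -0.0831]
tool x heading -70.01736505032109 z heading 19.982634981373096 y [-0.  0. -1.]
[ 0.5213 -0.0717  0.135 ] tool shift cm [-42.943   11.0289  46.5375] bay rel -0.49550377747339813
```

>>> send_rows(plan=[[-3.5, 0, 3.8, 0, 0], [-3.5, 0, 3.8, 0, 0], [-3.5, 0, 3.8, 0, 0], [-3.5, 0, 3.8, 0, 0], [-3.5, 0, 3.8, 0, 0], [-3.5, 0, 3.8, 0, 0], [-3.5, 0, 3.8, 0, 0], [-3.5, 0, 3.8, 0, 0], [-3.5, 0, 3.8, 0, 0], [-3.5, 0, 3.8, 0, 0], [-3.5, 0, 3.8, 0, 0], [-3.5, 0, 3.8, 0, 0]], force=40)

```text
clock: 3.2
tcp_pos: [0.5164, -0.0824, 0.2456]
orientation: [-1.354, 0.948, -0.949]
contact_force: [-0.3, -1.3, -0.7]
grip_width: -0.0001
```

```bash
python3 - <<'E'
from go import *
o,M,p=st()
t=gp(.098,.030,0,.135);print(t,"tool shift cm",M.T@(t-p)*100)
E
```

```text
t 3.2 tcp [ 0.5164 -0.0824  0.2456] F [-0.297  -1.3057 -0.6661] w -0.00014474093470520806 ext 0.014 j [ 0.301   0.2455 -0.3072  1.8998  0.0873  1.0084 -1.2663]
tool x heading -70.02953793474857 z heading 19.97047846545537 y [ 0.0007 -0.0003 -1.    ]
[ 0.5213 -0.0717  0.135 ] tool shift cm [-0.838  11.0613  0.8181]
```

>>> send_rows(plan=[[-0.8, 2, 0.6, 0, 0], [0, 4, 0, 0, 0], [0, 4, 0, 0, 0], [0, 1, 0, 0, 0], [0, 0, 0, 0, 0]])

```text
clock: 3.82
tcp_pos: [0.5188, -0.0743, 0.1355]
orientation: [-1.354, 0.949, -0.948]
contact_force: [0.1, 0.3, 0.6]
grip_width: 0.0
```

```bash
cat > look.py <<'E'
import sys
from go import *
k=sys.argv[1]
o,M,p=st()
ims=[]
for n in sys.argv[2:]:
    f=r.grab_frame(n); im=f["image"][:,:,::-1]
    if n=="top": im=im[120:280,200:400]
    if n=="scene": im=im[60:260,90:340]
    im=cv2.resize(im,None,fx=560/im.shape[0]*1.0,fy=560/im.shape[0],interpolation=cv2.INTER_CUBIC)
    cv2.imwrite(f"pics/{n}_{k}.png",im)
E
python3 look.py a scene wrist
```

```text
t 3.825 tcp [ 0.5188 -0.0743  0.1355] F [0.0684 0.3109 0.5528] w 8.40248045952845e-06 ext 0.014 j [ 0.2633  0.3871 -0.2929  1.9982  0.1559  0.7777 -1.3427]
tool x heading -70.02220625340772 z heading 19.97779643907158 y [-0.0003  0.0001 -1.    ]
```

View pics/scene_a.png

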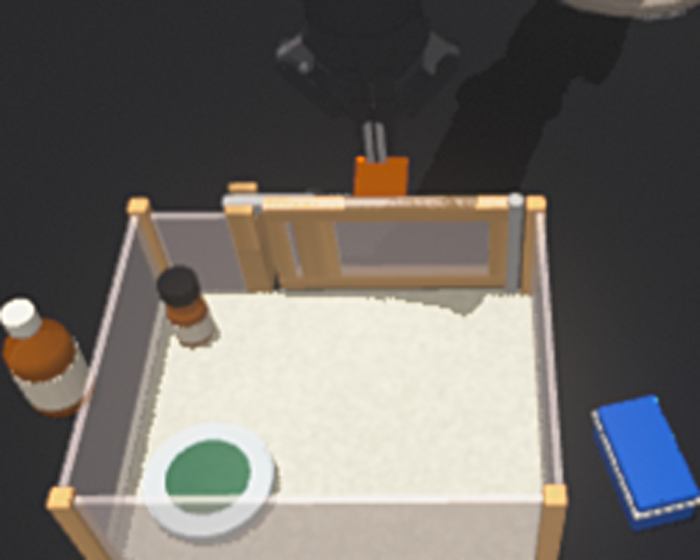

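View pics/wrist_a.png

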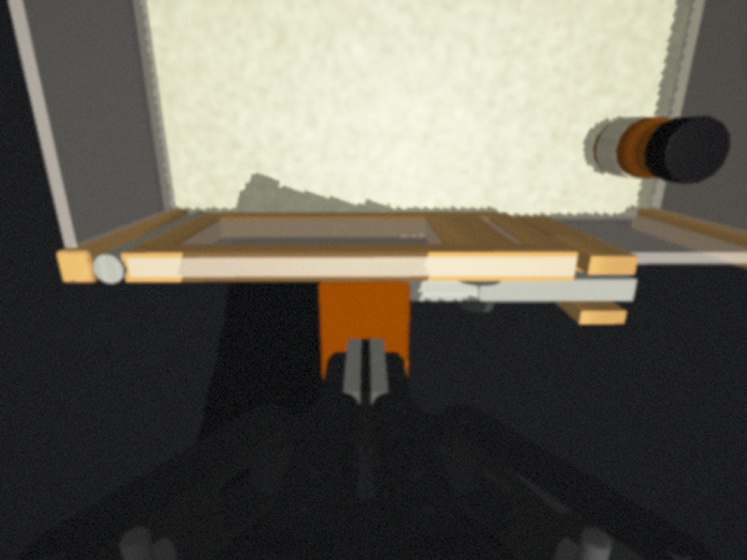

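>>> send_rows(plan=[[0, 1.5, 0, 0, 0], [0, 1, 0, 0, 0], [0, 0.6, 0, 0, 0], [0, 0.6, 0, 0, 0], [0, 0.4, 0, 0, 0], [0, 0, 0, 0, 0]])

```text
clock: 4.68
tcp_pos: [0.5185, -0.0742, 0.0941]
orientation: [-1.354, 0.949, -0.948]
contact_force: [-0.7, -0.2, 0.9]
grip_width: 0.0004
```

```bash
python3 look.py b scene wrist
```

```text
t 4.675 tcp [ 0.5185 -0.0742  0.0941] F [-0.7134 -0.2482  0.9084] w 0.0003550913975943549 ext 0.014 j [ 0.2475  0.4496 -0.2769  2.0251  0.1873  0.691  -1.3703]
tool x heading -70.01750423919718 z heading 19.982499903400896 y [-0.0004  0.0001 -1.    ]
```

View pics/scene_b.png

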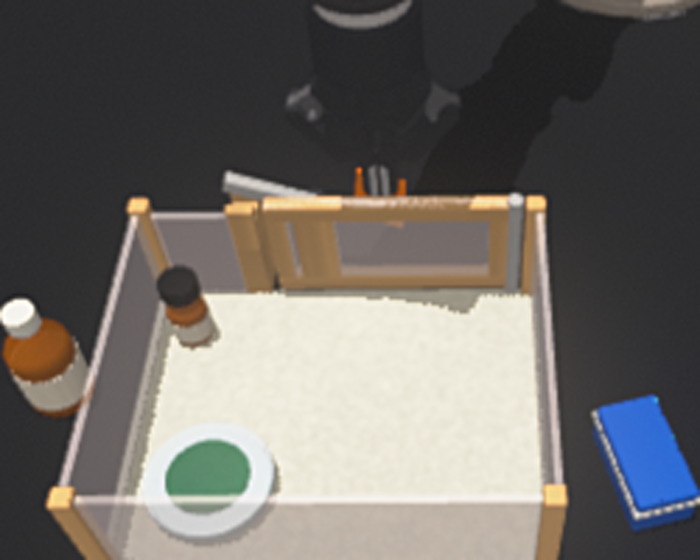

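View pics/wrist_b.png

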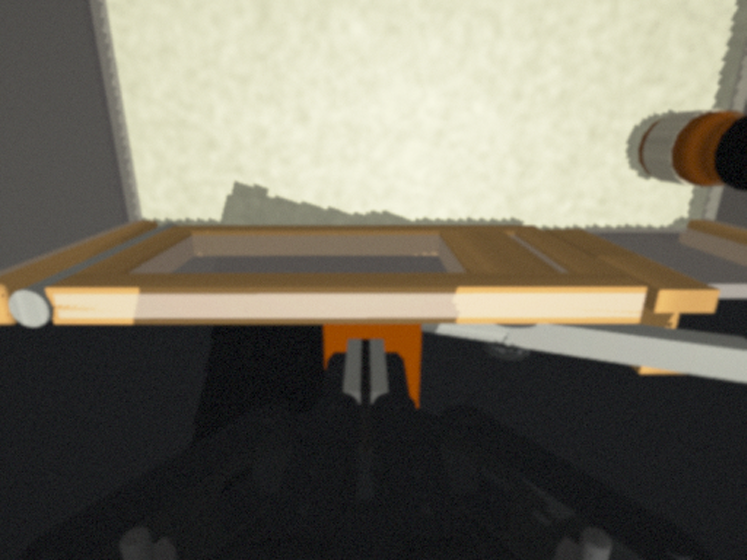

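>>> send_rows(plan=[[0, 0.4, 0, 0, 0], [0, 0, 0.6, 0, 0], [0, 0, 0.5, 0, 0], [0, 0, 0.5, 0, 0], [0, 0, 0, 0, 0]])

```text
clock: 5.4
tcp_pos: [0.5345, -0.0684, 0.0904]
orientation: [-1.354, 0.947, -0.949]
contact_force: [0.1, 0.4, 0.5]
grip_width: 0.0003
```

```bash
python3 - <<'E'
from go import *
o,M,p=st()
print("along",-(p-HG)@ey,"out",-(p-HG)@ex)
E
python3 look.py c wrist
```

```text
t 5.4 tcp [ 0.5345 -0.0684  0.0904] F [0.0981 0.4395 0.5231] w 0.0003003338388753899 ext 0.014 j [ 0.2303  0.474  -0.2734  1.9934  0.1926  0.6975 -1.384 ]
tool x heading -69.98624116346042 z heading 20.01376514163001 y [ 0.0011  0.0003 -1.    ]
along 0.09934104326070374 out 0.016430002615715467
t 5.4 tcp [ 0.5345 -0.0684  0.0904] F [0.0981 0.4395 0.5231] w 0.0003003338388753899 ext 0.014 j [ 0.2303  0.474  -0.2734  1.9934  0.1926  0.6975 -1.384 ]
tool x heading -69.98624116346042 z heading 20.01376514163001 y [ 0.0011  0.0003 -1.    ]
```

View pics/wrist_c.png

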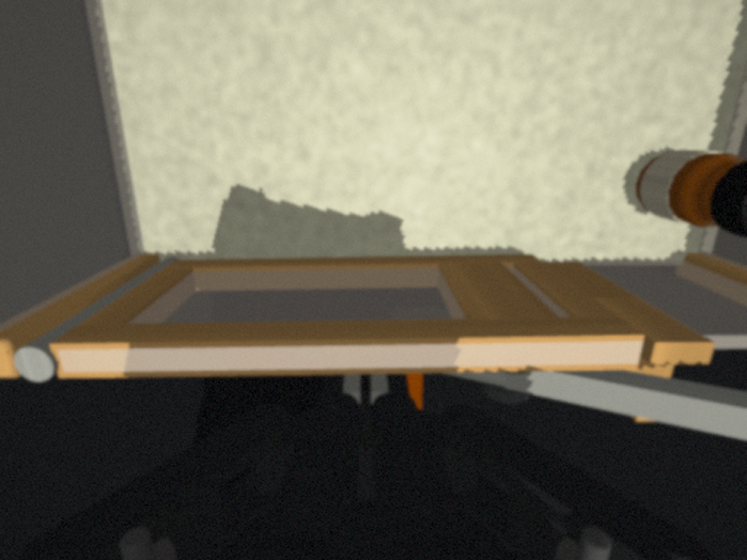

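>>> send_rows(plan=[[0.12, 0, 1, -5.7, 0], [0.12, 0, 1, -5.7, 0], [0.12, 0, 1, -5.7, 0], [0.12, 0, 1, -5.7, 0], [0, 0, 0, 0, 0]])

```text
clock: 6.08
tcp_pos: [0.5713, -0.0535, 0.0903]
orientation: [-1.472, 0.644, -0.644]
contact_force: [-0.2, 0.7, -0.0]
grip_width: -0.0003
```

```bash
python3 look.py d scene wrist
```

```text
t 6.075 tcp [ 0.5713 -0.0535  0.0903] F [-0.2452  0.6531 -0.0423] w -0.0003267812185110493 ext 0.014 j [ 0.2683  0.5315 -0.366   1.9058  0.268   0.7512 -1.0732]
tool x heading -47.2347347397602 z heading 42.76526140106412 y [ 0.0007  0.0007 -1.    ]
```

View pics/scene_d.png

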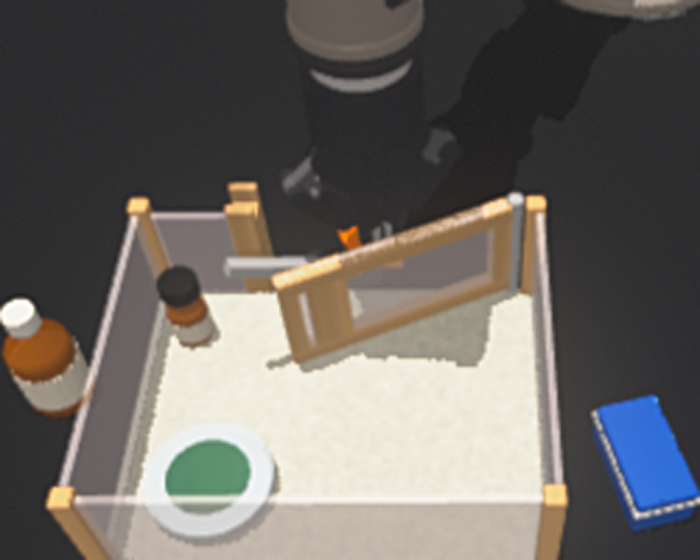

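View pics/wrist_d.png

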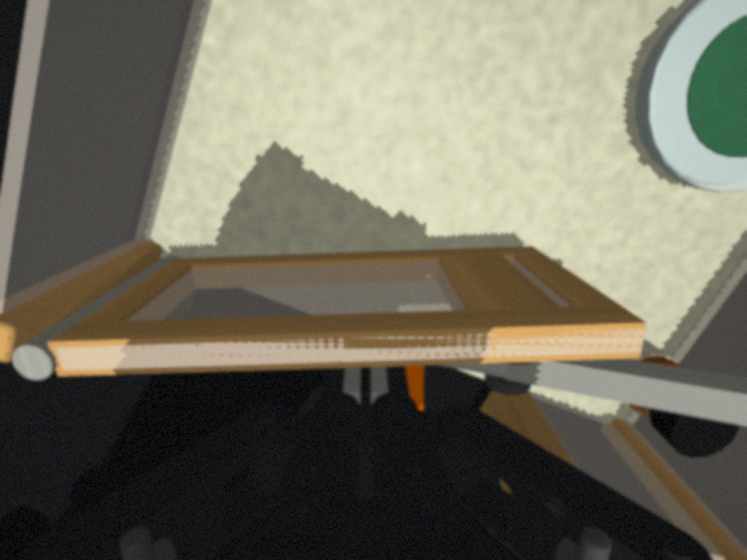

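>>> send_rows(plan=[[0.12, 0, 1, -5.7, 0], [0.12, 0, 1, -5.7, 0], [0.12, 0, 1, -5.7, 0], [0.12, 0, 1, -5.7, 0], [0.12, 0, 1, -5.7, 0], [0.12, 0, 1, -5.7, 0], [0.12, 0, 1, -5.7, 0], [0.12, 0, 1, -5.7, 0], [0.12, 0, 1, -5.7, 0], [0, 0, 0, 0, 0]])

```text
clock: 7.42
tcp_pos: [0.6159, 0.0214, 0.0902]
orientation: [-1.57, -0.055, 0.055]
contact_force: [-0.0, 1.7, 0.1]
grip_width: -0.0002
```

```bash
python3 look.py e scene wrist; python3 -c "
from go import *
o,M,p=st(0)
v=p-HG; print(np.degrees(np.arctan2(M[1,2],M[0,2]))-20, M.T@v, r.get_obs()['tau'])"
```

```text
t 7.425 tcp [0.6159 0.0214 0.0902] F [-0.0454  1.6769  0.0971] w -0.0002369168059691016 ext 0.014 j [ 0.2852  0.6305 -0.5752  1.7908  0.4399  0.8515 -0.4279]
tool x heading 4.021021516105826 z heading 94.02101371720137 y [-0.0004  0.0003 -1.    ]
73.91486757774429 [ 0.099  -0.0902 -0.017 ] [ -0.1234 -58.1795  -8.4352 -21.4253   0.117   -0.037    0.0168]
```

View pics/scene_e.png

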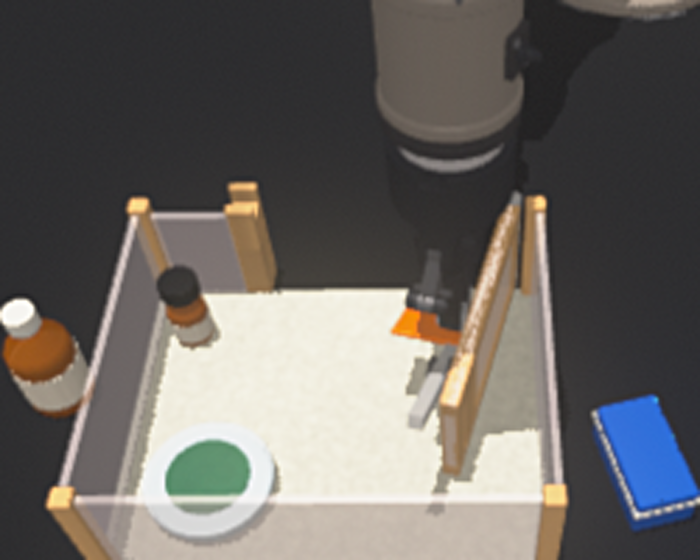

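View pics/wrist_e.png

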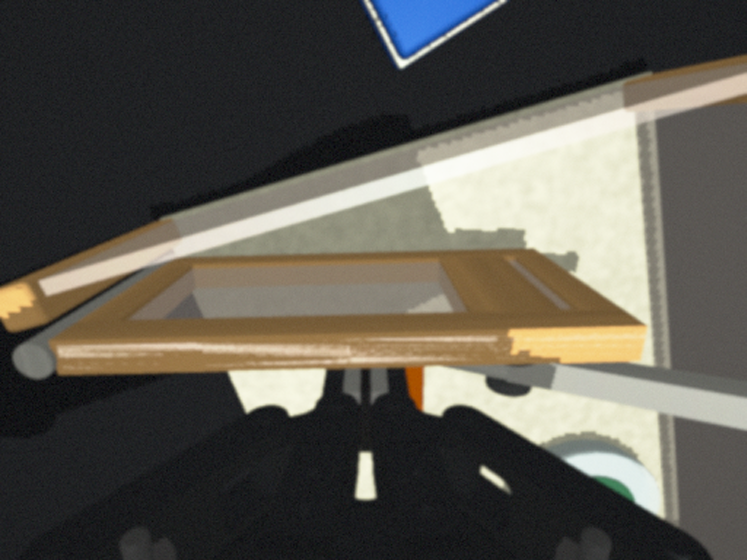

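>>> send_rows(plan=[[0.12, 0, 1, -5.7, 0], [0.09, 0, 0.8, -4.5, 0], [0, 0, 0, 0, 0]])

```text
clock: 7.9
tcp_pos: [0.6161, 0.0391, 0.0903]
orientation: [-1.562, -0.194, 0.194]
contact_force: [0.2, 0.3, 0.5]
grip_width: 0.0002
```

>>> send_rows(plan=[[0.03, 0, 0.25, -1.4, 0], [0, 0, 0, 0, 0]])

```text
clock: 8.15
tcp_pos: [0.6159, 0.0411, 0.0902]
orientation: [-1.561, -0.214, 0.214]
contact_force: [-0.5, -0.1, 0.2]
grip_width: -0.0
```

>>> send_rows(plan=[[0, 0, 0.15, -0.5, 0], [0, 0, 0, 0, 0]])

```text
clock: 8.4
tcp_pos: [0.6157, 0.0423, 0.0903]
orientation: [-1.56, -0.221, 0.221]
contact_force: [-0.7, -2.2, -0.8]
grip_width: 0.0003
```

```bash
python3 look.py f top wrist; python3 -c "
from go import *
o,M,p=st(0)
v=p-HG; print(np.degrees(np.arctan2(M[1,2],M[0,2]))-20, M.T@v, r.get_obs()['tau'])"
```

```text
t 8.4 tcp [0.6157 0.0423 0.0903] F [-0.6545 -2.1792 -0.8387] w 0.0002678518615229927 ext 0.014 j [ 0.2845  0.6446 -0.6245  1.7865  0.4799  0.8672 -0.2813]
tool x heading 16.141648295492306 z heading 106.14165613247769 y [ 0.0001 -0.0008 -1.    ]
86.13634298133707 [ 0.099  -0.0903 -0.0166] [ -1.6964 -58.0157 -11.0342 -21.036   -0.5536  -0.3729   0.004 ]
```

View pics/wrist_f.png

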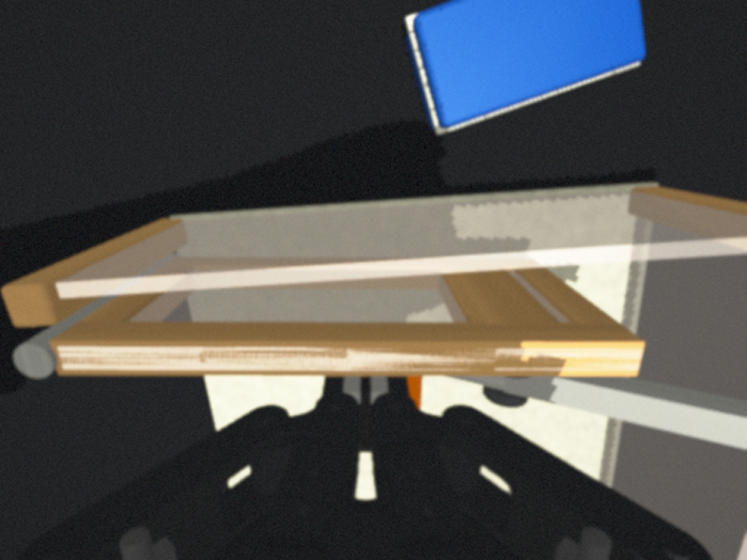

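>>> send_rows(plan=[[0, 0, 0.15, 0, 0], [0, 0, 0, 0, 0]])

```text
clock: 8.75
tcp_pos: [0.6157, 0.0423, 0.0903]
orientation: [-1.562, -0.221, 0.22]
contact_force: [2.2, -5.8, 1.6]
grip_width: 0.0004
```

>>> send_rows(plan=[[0, 0, 0.1, 0, 0], [0, 0, 0, 0, 0]])

```text
clock: 9.0
tcp_pos: [0.6157, 0.0423, 0.0903]
orientation: [-1.563, -0.22, 0.22]
contact_force: [2.0, -8.5, 1.2]
grip_width: 0.0001
```

>>> send_rows(plan=[[0, 0, -0.3, 0, 0], [0, -0.5, 0, 0, 0], [0, -0.8, 0, 0, 0], [0, -0.8, 0, 0, 0], [0, -1, -0.1, 0, 0], [0, -2, 0, 0, 0], [0, -4, 0, 0, 0], [0, -5, 0, 0, 0], [0, -5, 0, 0, 0], [0, 0, 0, 0, 0]])

```text
clock: 10.25
tcp_pos: [0.6183, 0.0437, 0.2877]
orientation: [-1.559, -0.23, 0.215]
contact_force: [-0.3, -0.6, -1.2]
grip_width: 0.0004
```

```bash
python3 look.py g scene wrist top
```

```text
t 10.25 tcp [0.6183 0.0437 0.2877] F [-0.3207 -0.6428 -1.2482] w 0.00039190044545702645 ext 0.014 j [ 0.3648  0.4379 -0.7277  1.6146  0.3091  1.197  -0.1435]
tool x heading 16.24946424843224 z heading 106.24895205555111 y [ 0.0099  0.0019 -0.9999]
```

View pics/wrist_g.png

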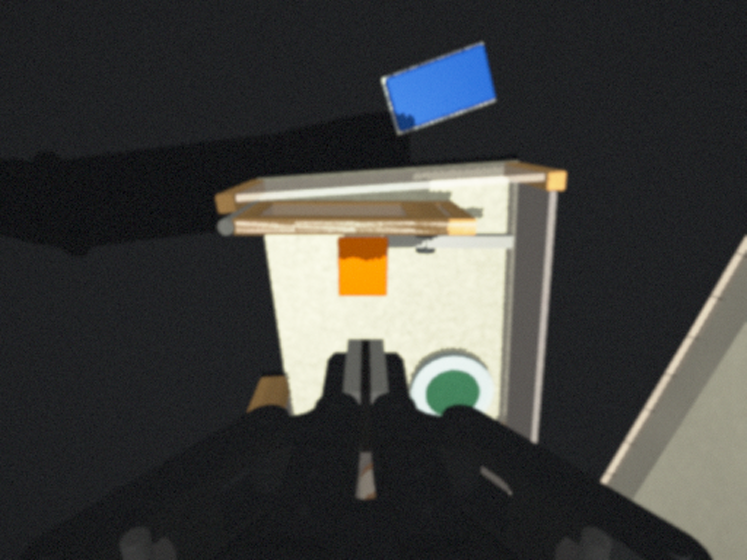

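View pics/scene_g.png

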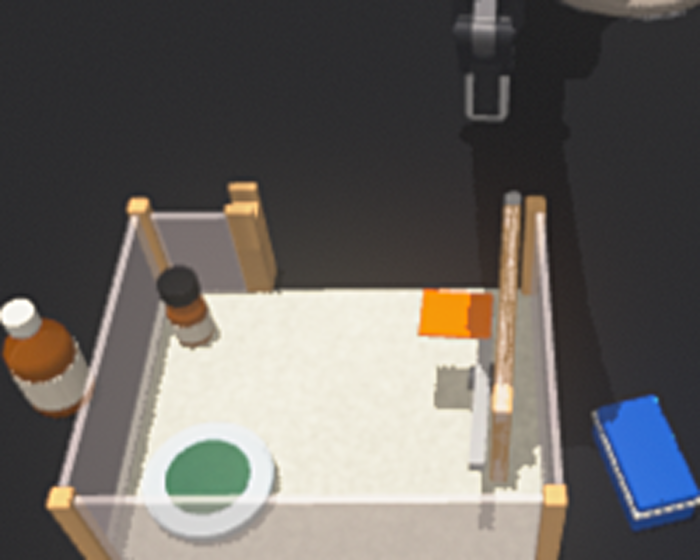

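```bash
python3 - <<'E'
from go import *
f=r.grab_frame("wrist");k=384/560
a=atz(f,(238*k,235*k),.105);b=atz(f,(474*k,234*k),.105);v=b-a
print(np.linalg.norm(v),np.arctan2(v[1],v[0])-np.radians(-70))
cs=[c for c in (f,)]
E
python3 -c "
from bench import r
print(r.get_obs()['contact_force']); print(r.hand_in())"
```

```text
0.1761881582307499 1.508301273570107
[ 0.67147425 -0.1621714  -1.22556633]
the job is handed in; nothing more can be done
None
```

The gate is standing wide open against its stop with the latch bar dropped back down, and the job is handed in at about 10.3 s of the 35 s allowed.

With the closed fingertips I pressed the thumb lever until the bar lifted clear of the post. I then pushed the gate inward by its outer face, holding the lever down, and swung it round. Finally I lifted the fingers straight up off the lever.

**Stop reached:** at the end of the swing the tool stopped advancing and the contact force rose to 8.5 N, so the gate was against its stop.

**Last checks:**
- **Gate:** the wrist picture after letting go gives an angle of about 1.51 rad, against 1.5 at the stop.
- **Latch:** the bar lies level and the lever is back up.
- **Other items:** the dish, vial, slide box and reagent bottle look unmoved in the pictures; I did not measure their positions again.
- **Robot:** the tool is about 17 cm above the gate, touching nothing.

**Disagreement:** the gate's mid-plane stood about 3 mm further in than my first fit from the bay's corner posts. I corrected for this before moving, and no check failed.

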